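Check the sprung contact plates of a fuse holder with a tapered blade gauge

TASK

Take the tapered blade gauge out of its stand, and slide its blade straight down between the two upright contact plates of the empty fuse holder (not the one with a fuse link in it) until it drags snugly against both plates; do not force it, and do not let the blade reach the holder's base. Finish while still holding the gauge in the gripper, upright and still at that depth: do not let go. Leave the other things on the bench where they are.

Things in the scene. Friction and masses are not known exactly. Their poses are not given: they have to be found in the camera images.
- gauge: Tapered blade gauge, about 150 g: black handle block 34 (x) x 24 (y) x 50 high with a steel wedge blade pointing down from the middle of its underside. Origin: centre of the handle, 25 mm above its underside; z up, away from the blade. A half turn about z changes nothing. Hangs upright in its stand, handle standing on the stand's top; grip the middle of the handle across its 24 mm.
- gauge_tip (a point): Lowest point of the gauge's blade, 101 mm below the middle of the handle; axes of the gauge. The blade is 75 mm long, 24 wide (along x); its thickness (along y) grows evenly from 2.5 at the rounded tip to 14 at the handle (0.154 mm per mm).
- stand: The gauge's stand: an aluminium block 80 (x) x 70 (y) x 85 high, fixed to the bench, with a slot 27 (x) x 18 (y) right through from its top in which the blade hangs. Origin: centre of its underside.
- holder: The empty fuse holder, fixed to the bench: a grey base 70 (x) x 120 (y) x 20 high with two steel bars to 38 high at its ends and, between them, two upright copper contact plates 30 wide (along x) that face one another across y, on rods along y. Origin: centre of the base's underside.
- mouth (a point): Point of the empty holder 70 mm above the bench, over the middle of its base, level with the lips, the narrowest place of the gap between the plates. Axes: z up, x along the plates (the blade's width), y across the gap (the blade's thickness). The base's top is 50 mm below. The true middle of the gap is half-way between the origins of plate_left and plate_right.
- plate_left: Copper contact plate on the holder's +y side. Origin: innermost line of its rounded lip, at mid width; the gap, the distance between the two plates' origins, is 4 to 8 mm and stays as set. Above the lip it flares outward, 12 mm up and 6 mm out; below it hangs straight. The pair floats sideways together on its rods, up to 8 mm, on a soft spring (0.15 N per mm), so it centres itself on the blade.
- plate_right: Copper contact plate on the -y side, mirror image of plate_left, same origin. The plates are stiff against one another: the blade goes down freely, with under 1 N, until its thickness fills the gap, then the drag climbs steeply, some 2 to 3 N per mm of depth; 4 to 8 N is snug.
- full_holder: A second, like holder, fixed to the bench, whose plates hold a white ceramic fuse link 44 x 40 in plan; its top is 136 mm above the bench. Not to be used. Origin: centre of its underside.
- meter: Bystander: black hand-held multimeter 150 x 80 x 35 mm, lying flat. Origin: centre of its underside. Leave it alone.
- spool: Bystander: grey plastic spool 52 across, 50 mm high, standing. Origin: centre of its underside. Leave it alone.
- driver: Bystander: black-handled screwdriver some 200 mm long, lying. Origin: centre of its underside. Leave it alone.
- cleaner: Bystander: white plastic bottle 50 across, 130 mm high, standing. Origin: centre of its underside. Leave it alone.
- spare_link: Bystander: white ceramic fuse link 50 x 40 x 44 with a steel blade out of either end, 110 mm over all, lying. Origin: centre of its underside. Leave it alone.
- parts_bin: Bystander: open black bin 100 x 140 x 50 mm, standing. Origin: centre of its underside. Leave it alone.
- pin_gauge: Bystander: plain steel pin 16 across, 70 mm high, standing on end. Origin: centre of its underside. Leave it alone.
Not all that is in view belongs to the job. What is shaped like the gauge but pink is not meant.

How it is judged:
By the outcome, as a careful person would: the job done as asked, in the order asked, and still so for the second after the job is handed in, while the arm keeps its last pose, push and grip.
It also fails if it takes over 38 s, if anything falls off the work surface, if the arm or the gripper's body presses on something with over 40 N, if the wrist force passes 120 N, or if a joint passes its speed limit or range.

ROBOT

A 6-joint arm with a two-finger parallel gripper is mounted at the origin on the work surface. World frame = base frame: x ahead of the robot, y to its left, z up, the work surface at z = 0. Lengths are in m, angles in rad, forces in N, time in s.
With the tool pointing down it reaches from about 0.35 to 0.775 m from the base axis. Payload 5.5 kg.
Tool frame: the origin (TCP) lies midway between the tips of the shut fingers; the grasp point (between the pads) lies 19 mm behind it; z points along the fingers, y is the line along which they close (so a half turn about z gives the same grasp; the last joint's range is limited). The gripper opens to 85 mm and grips with 20 to 120 N. Pads are 22 mm wide; open, the fingers measure 114 mm over their backs; the gripper's body (76 mm by 85 mm) begins 54 mm behind the grasp point. The pads swing forward as they close: fully open they stand 13 mm farther back than shut.
Start: joints at [1.038, 0.313, 0.046, 1.304, 0, 1.431], TCP at [0.22, 0.531, 0.192] pointing down, gripper open.
Joint ranges: [-2.76, 2.76], [-0.86, 1.69], [-1.03, 1.26], [-2.2, 2.34], [-1.47, 1.5], [-3.14, 3.14]. Speed limits (rad/s): [2.57, 2.57, 3.14, 3.14, 3.14, 3.14].

INTERFACE

Orientations are given as a unit quaternion [w, x, y, z].
In Python, from workcell import telemetry, imaging, env gives the robot as it stands. The module is installed in compiled form; this text tells all that it offers.
- The arm moves only by the tool step_arm, never from a script. Its argument "moves" is a list of rows, each a list of 3 entries, a list of its own where there are three numbers: the shift along the tool's x, y, z in mm, then the turn, a rotation vector about the tool's x, y, z in rad, then the finger opening in mm, from 0 to 85.4. A call has 1 to 8 rows; each row is the pose to reach, as a shift and turn from the pose commanded when the call began, along the tool's axes at that moment; what a row does not reach only later rows make up. A row lasts 1/12 s, in which the tool goes at most 41.7 mm and 7.16 degrees, less where a joint would pass 70% of its speed; a pose out of reach is approached as far as the arm can. A call with a gripper value outside its range is refused whole. The fingers move at their own pace and stop on an object; "grip_force" is the grip in N (left out, the last holds). Time passes only in rows, so rows that repeat a pose let the fingers close. It gives the time, the measured TCP pose, the force, the opening and the grip force at its end, in the units of the state.
- telemetry.get_state(): the state, without advancing time (a new reading comes with each control period).
- imaging.read_camera(name): name is "scene" or "top" or "wrist"; returns the picture (384x512x3 uint8, red, green, blue); there is no depth.
- imaging.camera_params(name): a dict with "camera_matrix" (3x3 intrinsics, pixels), "pose" (4x4, takes a point from camera to world coordinates). Camera axes: x right, y up, looking along -z (the intrinsics and any distortion apply to the point x, -y, -z); pixel columns grow to the right and rows downward; lengths in m; the calibration is good to about 2 mm. A picture is of the moment at which its call begins: read the wrist's pose just before it. camera_params takes no time and is no camera call; for the wrist camera it gives the pose at the moment of the call.
- env.hand_in(): hands the job in; it is judged then, once.
The state is a dict: "clock": time; "joint_pos": joint angles; "qvel": joint speeds; "tau": joint torques, N m; "tcp_pos": TCP position; "orientation": TCP orientation; "wrist_force": force on the tool from outside, world axes, zero at the start; "ft_torque": the same for the moment, N m; "finger_gap": finger opening in m; "grip_force": force on a finger pad.
Only numpy, scipy, OpenCV 4.12 (cv2) and the standard library are available. Lean on these libraries where they do the work, as an engineer would, in place of code of your own. Each camera call takes 0.05 s, during which the arm holds its last target. There are 200 camera calls.

## Working session

There is one attempt and no reset: what is moved stays moved. The work goes in short steps, Python scripts to look and compute and a tool call to move; the robot and the scene stay as the last step left them, time stands still between calls to the robot, and variables do not carry over. Pictures are saved under pics/ and viewed, at most 10 in all, crops included, and the job is handed in when it is done.

Besides the shell and the picture viewer there is one more tool, called after "Emit:" as a command line: name --argument value ..., lists and objects as JSON in quotes. step_arm: Moves the arm, as the interface text tells. Its arguments: {"type":"object","properties":{"moves":{"type":"array"},"grip_force":{"type":"number"}},"required":["moves"]}

```bash
mkdir -p pics
cat > h.py <<'E'
import numpy as np, cv2
from workcell import telemetry, imaging, env
def snap(n,f):
    p=imaging.camera_params(n); im=imaging.read_camera(n); cv2.imwrite('pics/'+f+'.png',im[:,:,::-1]); np.savez('pics/'+f+'.npz',im=im,K=p['camera_matrix'],T=p['pose']); return im
def load(f):
    d=np.load('pics/'+f+'.npz'); return d['im'],d['K'],d['T']
def ray(K,T,u,v):
    d=np.linalg.inv(K)@np.array([u,v,1.]); d=T[:3,:3]@np.array([d[0],-d[1],-d[2]]); return T[:3,3],d
def at(K,T,u,v,z):
    o,d=ray(K,T,u,v); return o+d*(z-o[2])/d[2]
def proj(K,T,P):
    q=T[:3,:3].T@(np.asarray(P)-T[:3,3]); q=K@np.array([q[0],-q[1],-q[2]]); return q[:2]/q[2]
E
python3 - <<'E'
from h import *
a=[snap(n,n+'0') for n in('scene','top','wrist')]
print({k:v for k,v in imaging.camera_params('top').items()}, imaging.camera_params('scene'),imaging.camera_params('wrist'))
print(telemetry.get_state())
cv2.imwrite('pics/a.png',cv2.resize(np.hstack(a[:2]),(800,300))[:,:,::-1])
E
```

```text
{'camera_matrix': array([[415.11597223,   0.        , 253.25316512],
       [  0.        , 415.11597223, 194.93340599],
       [  0.        ,   0.        ,   1.        ]]), 'pose': array([[-0.02143705,  0.99607523, -0.08587542,  0.44203819],
       [-0.99956888, -0.01962985,  0.02183395,  0.01624681],
       [ 0.02006253,  0.08630645,  0.99606661,  1.40089577],
       [ 0.        ,  0.        ,  0.        ,  1.        ]])} {'camera_matrix': array([[361.04089549,   0.        , 257.33994231],
       [  0.        , 361.04089549, 185.25665387],
       [  0.        ,   0.        ,   1.        ]]), 'pose': array([[ 0.85242333, -0.40994876,  0.32452499,  0.87508188],
       [ 0.52284442,  0.66494909, -0.53336331, -0.5191876 ],
       [ 0.00285903,  0.62432741,  0.78115755,  0.84952552],
       [ 0.        ,  0.        ,  0.        ,  1.        ]])} {'camera_matrix': array([[325.9177606 ,   0.        , 253.25179198],
       [  0.        , 325.9177606 , 190.74307896],
       [  0.        ,   0.        ,   1.        ]]), 'pose': array([[ 0.38300041, -0.89114899, -0.24323685,  0.15798767],
    
[... 177 characters left out ...]
])}
{'clock': 0.15, 'joint_pos': array([ 1.03842027e+00,  3.13846141e-01,  4.52438312e-02,  1.30360050e+00,
       -1.79326013e-06,  1.43121548e+00]), 'qvel': array([-0.00221071, -0.00429051,  0.00151793, -0.00050227, -0.00125812,
       -0.00106361]), 'tau': array([ 2.48444696e-03, -4.81064844e+01,  2.98816305e+01,  1.39070215e-02,
       -1.10531730e-04, -9.53683532e-08]), 'tcp_pos': array([0.21986996, 0.5308307 , 0.19120496]), 'orientation': array([-2.31007185e-04,  1.95137412e-01,  9.80775660e-01, -6.64217108e-04]), 'wrist_force': array([0.22872201, 0.40979761, 1.15633332]), 'ft_torque': array([-0.02701974,  0.04754391,  0.01517583]), 'grip_force': 0.0, 'finger_gap': 0.08544130985170206}
```

View pics/top0.png

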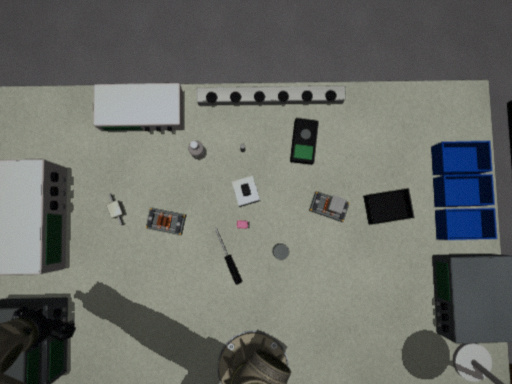

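View pics/scene0.png

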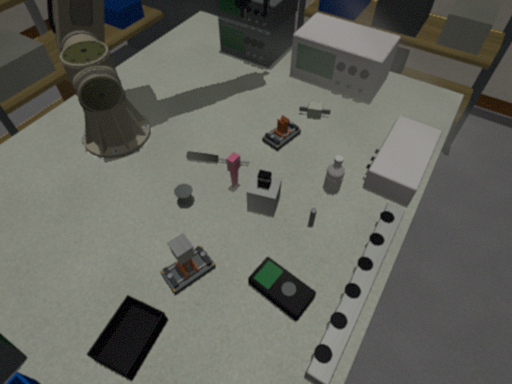

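Top view: the black handle stands on the aluminium stand at (245,191). The pink lookalike at (243,224) is ruled out by its colour. The holder at (166,221) shows bare copper plates, so it is the empty one. The holder at (329,206) carries the white link, so it is the full one. I'll confirm with an enlarged crop.

Run:
```python
from h import *
im,K,T=load('top0')
c=im[170:245,135:355]
cv2.imwrite('pics/crop1.png',cv2.resize(c,None,fx=3.6,fy=3.6,interpolation=cv2.INTER_CUBIC)[:,:,::-1])
h=cv2.cvtColor(im,cv2.COLOR_RGB2HSV)
# handle dark blob
def blobs(m,box,zs,name):
    x0,y0,x1,y1=box; mm=np.zeros(m.shape,np.uint8); mm[y0:y1,x0:x1]=m[y0:y1,x0:x1]
    cs,_=cv2.findContours(mm,cv2.RETR_EXTERNAL,cv2.CHAIN_APPROX_NONE)
    for c in sorted(cs,key=cv2.contourArea)[-2:]:
        if cv2.contourArea(c)<8: continue
        P=np.array([at(K,T,*p[0],zs)[:2]*1000 for p in c],np.float32)
        r=cv2.minAreaRect(P); print(name,cv2.contourArea(c),cv2.boundingRect(c),'world',np.round(r[0],1),np.round(r[1],1),round(r[2],1))
g=im.max(2)
blobs((g<60).astype(np.uint8),(232,178,262,207),.135,'handle')
blobs((im.min(2)>185).astype(np.uint8),(228,172,265,212),.085,'stand')
blobs(((h[...,1]>110)&(h[...,0]<15)).astype(np.uint8),(145,200,190,240),.07,'copper')
bl=im.astype(int)
blobs((g<105).astype(np.uint8),(140,198,195,242),.02,'holder')
print(im[191,236],im[230,200],im[212,152],im[221,166])
```

```text
handle 59.0 (241, 184, 9, 12) world [568.2  12.4] [33.1 20.4] 17.2
copper 108.5 (157, 215, 15, 13) world [479.  273.5] [44.3 38.2] 88.8
holder 700.5 (146, 208, 41, 27) world [480.8 276.9] [123.6  70.3] 77.5
[178 181 180] [145 147 135] [50 52 54] [46 21  5]
```

View pics/crop1.png

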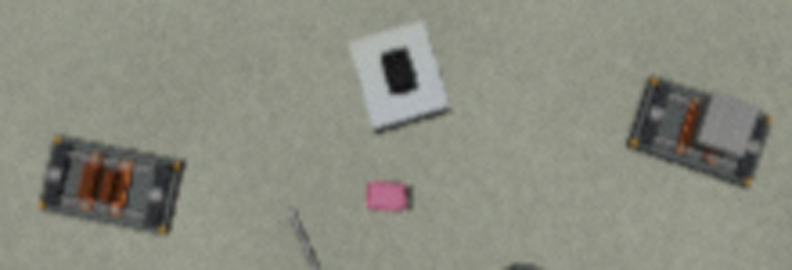

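The crop confirms it: a black handle on the white stand at top px (245,191), pink decoy below it, and the left holder with bare copper plates is the empty one. Next I move above the stand.

```bash
cat >> h.py <<'E'
from scipy.spatial.transform import Rotation as R
def go(pos_mm,ydeg):
    s=telemetry.get_state(); q=s['orientation']; M=R.from_quat([q[1],q[2],q[3],q[0]]).as_matrix()
    c,sn=np.cos(np.radians(ydeg)),np.sin(np.radians(ydeg))
    y=np.array([c,sn,0]); z=np.array([0,0,-1.]); G=np.c_[np.cross(y,z),y,z]
    print('shift',np.round(M.T@(np.array(pos_mm)-1000*s['tcp_pos']),1),'turn',np.round(R.from_matrix(M.T@G).as_rotvec(),3),
     't',s['clock'],'tcp',np.round(1000*s['tcp_pos'],1),'F',np.round(s['wrist_force'],2),'gap',s['finger_gap'],'j',np.round(s['joint_pos'],2))
E
python3 -c "
from h import *
go([568,12,205],107.2)"
```

```text
shift [-520.2 -346.1  -13.4] turn [-0.001 -0.001 -0.693] t 0.15 tcp [219.9 530.8 191.2] F [0.23 0.41 1.16] gap 0.08544130985170206 j [ 1.04  0.31  0.05  1.3  -0.    1.43]
```

Emit:
step_arm --moves '[[[-520, -346, -14], [0, 0, -0.69], 85], [[-520, -346, -14], [0, 0, -0.69], 85], [[-520, -346, -14], [0, 0, -0.69], 85], [[-520, -346, -14], [0, 0, -0.69], 85], [[-520, -346, -14], [0, 0, -0.69], 85], [[-520, -346, -14], [0, 0, -0.69], 85], [[-520, -346, -14], [0, 0, -0.69], 85], [[-520, -346, -14], [0, 0, -0.69], 85]]'

```text
clock: 0.82
tcp_pos: [0.3938, 0.2724, 0.1989]
orientation: [-0.0, -0.149, 0.989, 0.0]
wrist_force: [-0.0, 0.1, 0.4]
finger_gap: 0.0853
grip_force: 0.0
```

```bash
python3 -c "
from h import *
go([568,12,205],107.2)"
```

```text
shift [ -89.8 -300.1   -6.1] turn [ 0.     0.    -0.001] t 0.8167 tcp [393.8 272.4 198.9] F [-0.04  0.13  0.38] gap 0.08534343085320265 j [ 0.44  0.12 -0.18  1.27  0.    0.14]
```

Emit:
step_arm --moves '[[[-90, -300, -6], [0, 0, 0], 85], [[-90, -300, -6], [0, 0, 0], 85], [[-90, -300, -6], [0, 0, 0], 85], [[-90, -300, -6], [0, 0, 0], 85], [[-90, -300, -6], [0, 0, 0], 85], [[-90, -300, -6], [0, 0, 0], 85], [[-90, -300, -6], [0, 0, 0], 85], [[-90, -300, -6], [0, 0, 0], 85]]'

```text
clock: 1.48
tcp_pos: [0.5694, 0.0094, 0.2043]
orientation: [0.0, -0.146, 0.989, -0.001]
wrist_force: [0.3, -0.8, 1.0]
finger_gap: 0.0849
grip_force: 0.0
```

Emit:
step_arm --moves '[[[0, 0, 0], [0, 0, 0], 85], [[0, 0, 0], [0, 0, 0], 85]]'

```text
clock: 1.65
tcp_pos: [0.5674, 0.0123, 0.2041]
orientation: [-0.001, -0.147, 0.989, 0.0]
wrist_force: [-0.8, -0.1, -0.2]
finger_gap: 0.0848
grip_force: 0.0
```

```bash
python3 -c "
from h import *
go([568,12,205],107.2)
snap('wrist','w1'); im,K,T=load('w1'); print(np.round(T,3)); print(proj(K,T,[.568,.0124,.135]))
"
```

```text
shift [-0.5 -0.5 -0.9] turn [ 0.001 -0.001 -0.006] t 1.65 tcp [567.4  12.3 204.1] F [-0.79 -0.08 -0.18] gap 0.08480977432656053 j [-0.12  0.3   0.05  1.33  0.   -0.41]
[[-0.29  -0.923 -0.251  0.503]
 [ 0.957 -0.28  -0.077 -0.007]
 [ 0.001 -0.263  0.965  0.387]
 [ 0.     0.     0.     1.   ]]
[253.36784741 189.47786086]
```

View pics/w1.png

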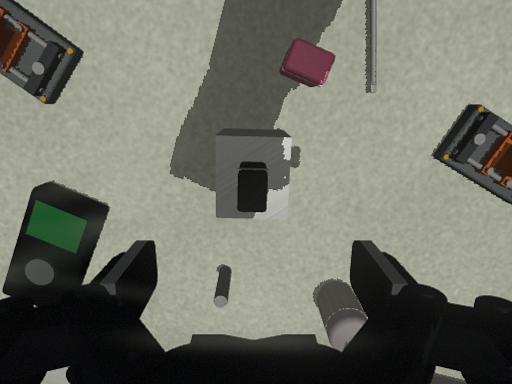

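The wrist view shows the handle's top centred near (252,190), which matches the predicted (253,189), with its edges aligned to the image. I'll refine the measurement.

Run:
```python
from h import *
im,K,T=load('w1')
g=im.max(2); sub=g[150:225,225:285]
print([ (int(v),int(g[v,252])) for v in range(158,220,2)])
print([ (int(u),int(g[195,u])) for u in range(230,275,2)])
for th in (18,26,34,45):
    m=np.zeros(g.shape,np.uint8); m[155:222,228:280]=(g[155:222,228:280]<th)
    c=max(cv2.findContours(m,0,1)[0],key=cv2.contourArea)
    P=np.array([at(K,T,*p[0],.135)[:2]*1000 for p in c],np.float32); r=cv2.minAreaRect(P); print(th,cv2.boundingRect(c),np.round(r[0],1),np.round(r[1],1),r[2])
# stand front/left edges lines
m=np.zeros(g.shape,np.uint8)
a=at(K,T,217,218,.085);b=at(K,T,288,218,.085);print(a,b,np.degrees(np.arctan2(*(b-a)[[1,0]])),np.linalg.norm(b-a))
for u,v in ((237,212),(268,212),(268,169),(237,169)): print(np.round(at(K,T,u,v,.135)*1000,1))
```

```text
[(158, 90), (160, 95), (162, 34), (164, 19), (166, 20), (168, 50), (170, 27), (172, 24), (174, 24), (176, 24), (178, 22), (180, 25), (182, 21), (184, 21), (186, 27), (188, 23), (190, 25), (192, 26), (194, 30), (196, 26), (198, 24), (200, 28), (202, 27), (204, 26), (206, 25), (208, 28), (210, 26), (212, 85), (214, 91), (216, 88), (218, 156)]
[(230, 89), (232, 90), (234, 91), (236, 86), (238, 21), (240, 26), (242, 29), (244, 25), (246, 27), (248, 24), (250, 25), (252, 21), (254, 23), (256, 26), (258, 28), (260, 21), (262, 29), (264, 28), (266, 66), (268, 189), (270, 183), (272, 183), (274, 185)]
18 (261, 211, 1, 1) [583.6  23.6] [0. 0.] 0.0
26 (238, 170, 29, 39) [568.3  11.3] [31.6 22.3] 16.15732192993164
34 (238, 170, 29, 42) [569.4  11.7] [34.2 22.5] 16.15732192993164
45 (237, 169, 31, 43) [569.2  11.6] [35.1 23.1] 14.458636283874512
[ 0.61892376 -0.00943679  0.085     ] [0.5987095  0.05731017 0.085     ] 106.84889345866236 0.06974075867867241
[590.1   5.1 135. ]
[582.7  29.3 135. ]
[548.7  18.6 135. ]
[555.8  -4.8 135. ]
```

Emit:
step_arm --moves '[[[-1.5, 0, 30], [0, 0, 0], 60], [[-1.5, 0, 60], [0, 0, 0], 60], [[-1.5, 0, 90], [0, 0, 0], 60], [[-1.5, 0, 105], [0, 0, 0], 60], [[-1.5, 0, 114], [0, 0, 0], 60], [[-1.5, 0, 114], [0, 0, 0], 60], [[-1.5, 0, 114], [0, 0, 0], 60]]'

```text
clock: 2.28
tcp_pos: [0.5686, 0.0149, 0.0915]
orientation: [0.0, -0.149, 0.989, 0.0]
wrist_force: [0.5, -0.7, 0.4]
finger_gap: 0.0604
grip_force: 0.0
```

Emit:
step_arm --moves '[[[0, 0, 0], [0, 0, 0], 15], [[0, 0, 0], [0, 0, 0], 15], [[0, 0, 0], [0, 0, 0], 15], [[0, 0, 0], [0, 0, 0], 15], [[0, 0, 0], [0, 0, 0], 15], [[0, 0, 0], [0, 0, 0], 15], [[0, 0, 0], [0, 0, 0], 15], [[0, 0, 0], [0, 0, 0], 15]]' --grip_force 60

```text
clock: 2.95
tcp_pos: [0.57, 0.0137, 0.0926]
orientation: [0.002, -0.148, 0.989, -0.0]
wrist_force: [-0.3, 0.9, 5.9]
finger_gap: 0.021
grip_force: 58.4
```

Emit:
step_arm --moves '[[[0, 0, -10], [0, 0, 0], 15], [[0, 0, -30], [0, 0, 0], 15], [[0, 0, -55], [0, 0, 0], 15], [[0, 0, -80], [0, 0, 0], 15], [[0, 0, -105], [0, 0, 0], 15], [[0, 0, -120], [0, 0, 0], 15], [[0, 0, -120], [0, 0, 0], 15], [[0, 0, -120], [0, 0, 0], 15]]'

```text
clock: 3.62
tcp_pos: [0.5693, 0.0138, 0.2118]
orientation: [0.001, -0.148, 0.989, -0.0]
wrist_force: [0.3, -0.0, -1.5]
finger_gap: 0.0208
grip_force: 58.9
```

```bash
python3 -c "
from h import *
snap('wrist','w2')
go([480,276,211],77.5)
"
```

```text
shift [  7.9 276.5  -0.5] turn [ 0.    -0.001  0.515] t 3.6667 tcp [568.5  13.9 210.4] F [ 0.09  0.91 -2.24] gap 0.021338323732913732 j [-0.12  0.3   0.07  1.34  0.   -0.41]
```

View pics/w2.png

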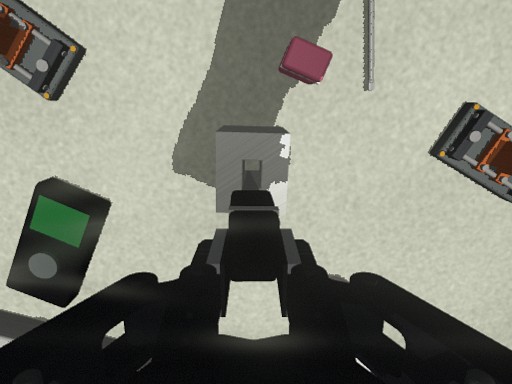

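The gauge is held at about (252,240) and its slot (252,175) is empty. Next I move beside the empty holder so the wrist camera sees the plates unobstructed.

```bash
python3 -c "
from h import *
go([558,259,211],77.5)
"
```

```text
shift [-61.7 237.4  -0.6] turn [ 0.    -0.001  0.515] t 3.6667 tcp [568.5  13.9 210.4] F [ 0.09  0.91 -2.24] gap 0.021338323732913732 j [-0.12  0.3   0.07  1.34  0.   -0.41]
```

Emit:
step_arm --moves '[[[-62, 237, 0], [0, 0, 0.515], 15], [[-62, 237, 0], [0, 0, 0.515], 15], [[-62, 237, 0], [0, 0, 0.515], 15], [[-62, 237, 0], [0, 0, 0.515], 15], [[-62, 237, 0], [0, 0, 0.515], 15], [[-62, 237, 0], [0, 0, 0.515], 15], [[-62, 237, 0], [0, 0, 0.515], 15], [[-62, 237, 0], [0, 0, 0.515], 15]]'

```text
clock: 4.33
tcp_pos: [0.5569, 0.2614, 0.2084]
orientation: [-0.002, 0.106, 0.994, -0.001]
wrist_force: [-0.3, -0.4, -1.2]
finger_gap: 0.0211
grip_force: 59.1
```

Emit:
step_arm --moves '[[[0, 0, 0], [0, 0, 0], 15], [[0, 0, 0], [0, 0, 0], 15], [[0, 0, 0], [0, 0, 0], 15]]'

```text
clock: 4.58
tcp_pos: [0.5587, 0.2571, 0.2104]
orientation: [-0.0, 0.11, 0.994, -0.0]
wrist_force: [0.1, -0.4, -1.1]
finger_gap: 0.0212
grip_force: 59.1
```

```bash
python3 -c "
from h import *
snap('wrist','w3')
go([480,276,211],77.5)
im,K,T=load('w3'); print(proj(K,T,[.48,.276,.07]),np.round(T,3))
u,v=proj(K,T,[.48,.276,.07]).astype(int); v=max(v,75)
cv2.imwrite('pics/crop3.png',cv2.resize(im[v-75:v+75,u-100:u+100],None,fx=4,fy=4,interpolation=cv2.INTER_CUBIC)[:,:,::-1]); print(u-100,v-75)
"
```

```text
shift [81.1  1.3 -0.3] turn [-0.    -0.    -0.002] t 4.6333 tcp [558.9 257.  210.7] F [-0.94  0.2  -1.53] gap 0.020784276154420932 j [ 0.3   0.39  0.2   1.38 -0.    0.52]
[255.23405075  86.41263145] [[ 0.218 -0.942 -0.257  0.493]
 [ 0.976  0.21   0.058  0.271]
 [-0.001 -0.263  0.965  0.393]
 [ 0.     0.     0.     1.   ]]
155 11
```

View pics/crop3.png

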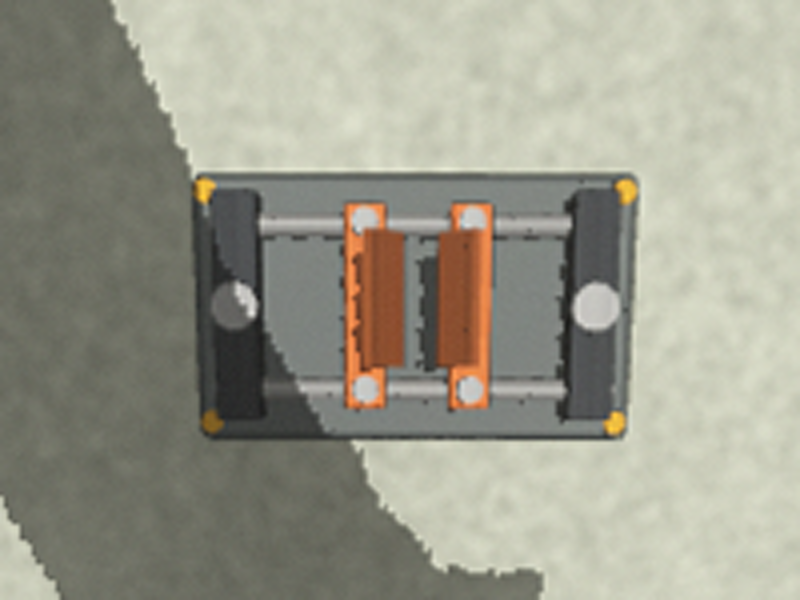

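The crop shows the empty holder. The plate lips are at crop columns 404 and 438 (gap centre ≈421, row ≈298) and the bar screws at (234,305) and (596,305).

Run:
```python
from h import *
im,K,T=load('w3')
f=lambda x,y:((x+.5)/4-.5+155,(y+.5)/4-.5+11)
L=at(K,T,*f(404,298),.07);Rr=at(K,T,*f(438,298),.07)
print('lips',L*1e3,Rr*1e3,'gap',np.linalg.norm(L-Rr)*1e3,'mid',(L+Rr)*500)
a=at(K,T,*f(234,305),.038);b=at(K,T,*f(596,305),.038); d=a-b
print('screws mid',(a+b)*500,np.degrees(np.arctan2(d[1],d[0])),np.linalg.norm(d))
a=at(K,T,*f(194,176),.02);b=at(K,T,*f(636,176),.02);d=a-b;print('edge',np.degrees(np.arctan2(d[1],d[0])),np.linalg.norm(d))
c=[at(K,T,*f(*p),.02) for p in((194,176),(636,176),(625,437),(202,437))];print('base mid',np.mean(c,0)*1e3)
m=(L+Rr)*500
go([m[0],m[1],211],77.5)
```

```text
lips [478.9489271  276.61154374  70.        ] [480.70151253 284.44503409  70.        ] gap 8.027149353580196 mid [479.82521982 280.52828891  70.        ]
screws mid [479.83683254 279.53924245  38.        ] -102.61085932902095 0.09405481551998092
edge -102.61511686302993 0.11773540851848145
base mid [480.32232657 279.47883233  20.        ]
shift [82.3  5.7 -0.3] turn [-0.    -0.    -0.002] t 4.6333 tcp [558.9 257.  210.7] F [-0.94  0.2  -1.53] gap 0.020784276154420932 j [ 0.3   0.39  0.2   1.38 -0.    0.52]
```

Emit:
step_arm --moves '[[[35, 5.7, 0], [0, 0, 0], 15], [[70, 5.7, 0], [0, 0, 0], 15], [[82, 5.7, 0], [0, 0, 0], 15], [[82, 5.7, 0], [0, 0, 0], 15], [[82, 5.7, 0], [0, 0, 0], 15], [[82, 5.7, 0], [0, 0, 0], 15]]'

```text
clock: 5.13
tcp_pos: [0.4812, 0.2814, 0.2113]
orientation: [0.001, 0.109, 0.994, 0.0]
wrist_force: [-0.2, 0.8, -0.6]
finger_gap: 0.0208
grip_force: 59.1
```

Run:
```python
from h import *
go([479.8,280.5,140],77.4)
im=snap('scene','s4'); _,K,T=load('s4')
u,v=proj(K,T,[.48,.28,.12]).astype(int)
cv2.imwrite('pics/crop4.png',cv2.resize(im[v-45:v+45,u-60:u+60],None,fx=6,fy=6,interpolation=cv2.INTER_CUBIC)[:,:,::-1])
fs=[]
for i in range(1): fs.append(telemetry.get_state()['wrist_force'])
print(fs)
```

```text
shift [ 1.3 -1.2 71.3] turn [0.001 0.002 0.001] t 5.1333 tcp [481.2 281.4 211.3] F [-0.2   0.79 -0.61] gap 0.020841025032987327 j [ 0.39  0.27  0.04  1.33 -0.    0.6 ]
[array([-0.24757908, -0.56507454, -0.96736981])]
```

View pics/crop4.png

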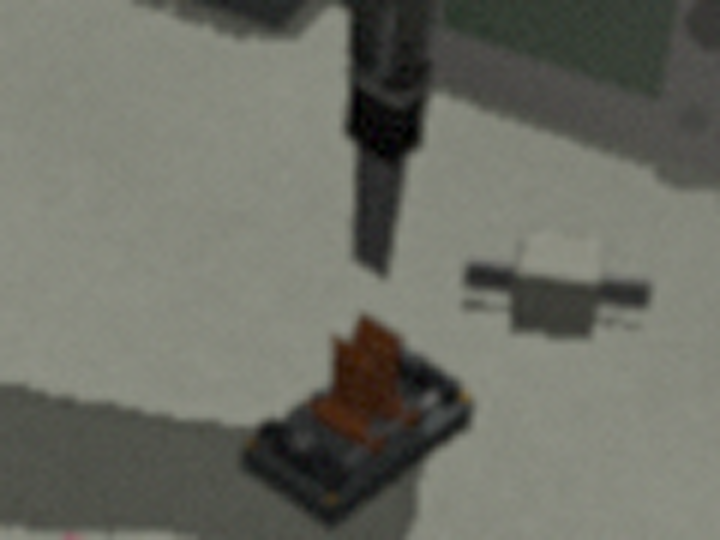

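The crop shows the blade upright, directly above the gap between the copper plates. I descend in stages while watching the force.

Emit:
step_arm --moves '[[[0, 0, 20], [0, 0, 0], 15], [[0, 0, 40], [0, 0, 0], 15], [[0, 0, 47], [0, 0, 0], 15], [[0, 0, 54], [0, 0, 0], 15], [[0, 0, 61], [0, 0, 0], 15], [[0, 0, 66], [0, 0, 0], 15], [[0, 0, 66], [0, 0, 0], 15], [[0, 0, 66], [0, 0, 0], 15]]'

```text
clock: 5.85
tcp_pos: [0.4801, 0.2821, 0.1452]
orientation: [0.0, 0.109, 0.994, 0.0]
wrist_force: [0.2, 1.1, -1.6]
finger_gap: 0.0212
grip_force: 59.2
```

Emit:
step_arm --moves '[[[0, 0, 4], [0, 0, 0], 15], [[0, 0, 8], [0, 0, 0], 15], [[0, 0, 12], [0, 0, 0], 15], [[0, 0, 15], [0, 0, 0], 15], [[0, 0, 15], [0, 0, 0], 15], [[0, 0, 15], [0, 0, 0], 15]]'

```text
clock: 6.35
tcp_pos: [0.4796, 0.2819, 0.1296]
orientation: [-0.0, 0.109, 0.994, -0.0]
wrist_force: [-1.0, 0.0, -1.5]
finger_gap: 0.0212
grip_force: 59.2
```

Emit:
step_arm --moves '[[[0, 0, 2], [0, 0, 0], 15], [[0, 0, 4], [0, 0, 0], 15], [[0, 0, 6], [0, 0, 0], 15], [[0, 0, 6], [0, 0, 0], 15], [[0, 0, 6], [0, 0, 0], 15]]'

```text
clock: 6.77
tcp_pos: [0.4797, 0.2819, 0.1237]
orientation: [-0.0, 0.109, 0.994, -0.0]
wrist_force: [0.2, 0.7, -1.5]
finger_gap: 0.0207
grip_force: 59.2
```

Emit:
step_arm --moves '[[[0, 0, 1], [0, 0, 0], 15], [[0, 0, 2], [0, 0, 0], 15], [[0, 0, 2], [0, 0, 0], 15], [[0, 0, 2], [0, 0, 0], 15]]'

```text
clock: 7.1
tcp_pos: [0.4798, 0.282, 0.1219]
orientation: [-0.0, 0.109, 0.994, 0.0]
wrist_force: [0.5, 0.7, -1.3]
finger_gap: 0.0209
grip_force: 59.2
```

Emit:
step_arm --moves '[[[0, 0, 1], [0, 0, 0], 15], [[0, 0, 1], [0, 0, 0], 15], [[0, 0, 1], [0, 0, 0], 15]]'

```text
clock: 7.35
tcp_pos: [0.4798, 0.282, 0.1209]
orientation: [-0.0, 0.109, 0.994, 0.0]
wrist_force: [0.3, 0.1, -2.2]
finger_gap: 0.021
grip_force: 59.2
```

Emit:
step_arm --moves '[[[0, 0, 1], [0, 0, 0], 15], [[0, 0, 2], [0, 0, 0], 15], [[0, 0, 2], [0, 0, 0], 15], [[0, 0, 2], [0, 0, 0], 15]]'

```text
clock: 7.68
tcp_pos: [0.4798, 0.282, 0.1188]
orientation: [-0.0, 0.109, 0.994, -0.0]
wrist_force: [0.2, 0.3, -1.0]
finger_gap: 0.0209
grip_force: 59.1
```

Emit:
step_arm --moves '[[[0, 0, 1], [0, 0, 0], 15], [[0, 0, 1], [0, 0, 0], 15], [[0, 0, 1], [0, 0, 0], 15]]'

```text
clock: 7.93
tcp_pos: [0.4799, 0.282, 0.118]
orientation: [0.0, 0.109, 0.994, 0.0]
wrist_force: [0.2, -0.5, 0.3]
finger_gap: 0.021
grip_force: 59.3
```

Emit:
step_arm --moves '[[[0, 0, 1], [0, 0, 0], 15], [[0, 0, 1], [0, 0, 0], 15], [[0, 0, 1], [0, 0, 0], 15]]'

```text
clock: 8.18
tcp_pos: [0.4801, 0.2821, 0.1173]
orientation: [0.0, 0.109, 0.994, 0.0]
wrist_force: [-0.7, -0.1, 1.9]
finger_gap: 0.021
grip_force: 59.6
```

Emit:
step_arm --moves '[[[0, 0, 1], [0, 0, 0], 15], [[0, 0, 1], [0, 0, 0], 15], [[0, 0, 1], [0, 0, 0], 15], [[0, 0, 1], [0, 0, 0], 15]]'

```text
clock: 8.52
tcp_pos: [0.4803, 0.2822, 0.1166]
orientation: [0.001, 0.109, 0.994, 0.0]
wrist_force: [-0.2, 1.0, 4.7]
finger_gap: 0.0211
grip_force: 60.1
```

Emit:
step_arm --moves '[[[0, 0, 0], [0, 0, 0], 15], [[0, 0, 0], [0, 0, 0], 15]]'

```text
clock: 8.68
tcp_pos: [0.4803, 0.2822, 0.1166]
orientation: [0.001, 0.109, 0.994, 0.0]
wrist_force: [0.5, 0.1, 6.1]
finger_gap: 0.0213
grip_force: 60.1
```

Emit:
step_arm --moves '[[[0, 0, 0], [0, 0, 0], 15], [[0, 0, 0], [0, 0, 0], 15]]'

```text
clock: 8.85
tcp_pos: [0.4803, 0.2822, 0.1166]
orientation: [0.001, 0.109, 0.994, 0.0]
wrist_force: [0.1, 0.5, 4.6]
finger_gap: 0.0212
grip_force: 60.1
```

Run:
```python
from h import *
F=[]
for i in range(12):
    im=imaging.read_camera('scene'); F.append(telemetry.get_state()['wrist_force'][2])
print(np.mean(F),np.std(F))
im=snap('scene','s5'); _,K,T=load('s5')
u,v=proj(K,T,[.48,.28,.08]).astype(int)
cv2.imwrite('pics/crop5.png',cv2.resize(im[v-45:v+45,u-60:u+60],None,fx=6,fy=6,interpolation=cv2.INTER_CUBIC)[:,:,::-1])
```

```text
5.423261013404162 0.40100851700536017
```

View pics/crop5.png

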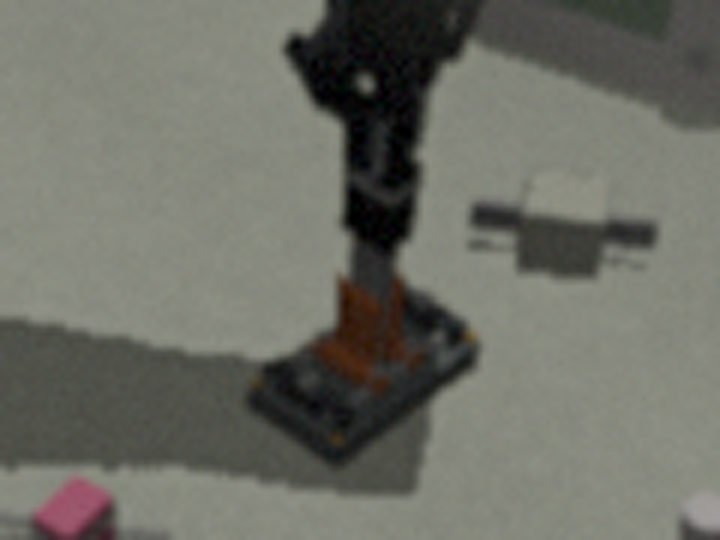

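The blade sits between both plates with about 6–7 N of drag, upright, still held, and well above the base. I'm handing the job in.

```bash
python3 -c "
from workcell import env
print(env.hand_in())"
```

```text
the job is handed in; nothing more can be done
None
```

I handed the job in with the gauge still gripped, upright and still between the empty holder's plates, dragging at about 6.9 N, with its tip about 13 mm above the base by my estimate.

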